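# Rock the windowed module out of a packed crate onto the inspection plate

## Task

Take the module with the round window out of the packed crate and lay it flat, window up, in the middle of the dark inspection plate, lengthwise along the plate. There is no room to grip it between its neighbours: first press down near its front end so that it rocks over the ridge in the crate's floor and stays tipped, rear end up, then lift it out by that end and set it down without dropping it. The other modules and the carton must stay lying in the crate as they are.

Things in the scene. Friction and masses are not known exactly. Their poses are not given: they have to be found in the camera images.
- module_mid (a point): centre and centre of mass of the wanted module, a grey aluminium box 150 mm long (own x), 36 wide (y), 44 high (z), 0.25 to 0.5 kg, with a dark round window 29 mm across in the middle of its top; x points to the crate's rear, z up. It starts in one of the three middle places of a row of five, a module touching it on either side (gaps under 0.5 mm), tops level at 80 mm above the bench
- crate: black plastic crate, fixed, 202 mm long (x), 195 wide (y). Origin on the bench below the row's centre, x to the rear. Five modules lie side by side, lengthwise along x (-75 to +75 mm), 36.4 mm apart in y; a carton lies across behind them. Side walls 66 mm high, rear wall 72, front sill 39 (9 mm in front of the modules). The floor is flat and 36 mm above the bench from the ridge to the rear
- crate_ridge (a point): middle of the floor ridge, 36 mm above the bench, 4 mm in front of the crate's origin; it runs along the crate's y. In front of it the floor falls at 0.4 rad. A module pressed near its front end (a few N) rocks, its top moving forward as well as down; past about 0.2 rad it falls over by itself and stays tipped 0.4 rad, its rear top edge about 27 mm above the neighbours' tops
- near_a: one of the other four modules in the crate: same 150 x 36 x 44 mm grey aluminium box as the wanted one, but with four dark ventilation slots across its top. Origin at the centre of its underside, x lengthwise (towards the rear of the crate), z up. It tips just as easily as the wanted one if its front half is pressed
- near_b: one of the other four modules in the crate: same 150 x 36 x 44 mm grey aluminium box as the wanted one, but with four dark ventilation slots across its top. Origin at the centre of its underside, x lengthwise (towards the rear of the crate), z up. It tips just as easily as the wanted one if its front half is pressed
- end_a: one of the other four modules in the crate: same 150 x 36 x 44 mm grey aluminium box as the wanted one, but with four dark ventilation slots across its top. Origin at the centre of its underside, x lengthwise (towards the rear of the crate), z up. It tips just as easily as the wanted one if its front half is pressed
- end_b: one of the other four modules in the crate: same 150 x 36 x 44 mm grey aluminium box as the wanted one, but with four dark ventilation slots across its top. Origin at the centre of its underside, x lengthwise (towards the rear of the crate), z up. It tips just as easily as the wanted one if its front half is pressed
- carton: cardboard carton 30 x 178 x 42 mm, 0.3 kg, lying across the rear of the crate, touching the modules' rear ends; top 78 mm above the bench. Origin at the centre of its underside
- plate_top (a point): middle of the top face of the inspection plate: a dark steel plate, fixed on the bench, 190 mm long (x), 90 mm wide (y), top 12 mm above the bench, with a row of fine white marks along one long side; a module lying on it has its centre 22 mm above this point. Either way round is fine
Things that resemble listed ones, but are neither listed nor needed, are in the scene too. Leave any blue look-alike of the part that bears module_mid alone.

How it is judged:
On the way:
1. the windowed module is rocked over the ridge, rear end up, and stays tipped in the crate with the fingers off it (angle between module_mid's own z axis and vertical between 0.3 and 0.55 rad and distance between module_mid and crate_ridge below 0.06 m and contact force between the fingers and module below 0.1 N), for 0.2 s.
At the end, for the whole second after the job is handed in: the module lies flat on the plate, window up (within 0.06 rad), let go and at rest, within 25 mm lengthwise, 20 mm sideways and 0.2 rad of the plate's middle and length; the other modules and the carton lie in the crate, within 15 mm and 0.15 rad of their start (x of module_mid in the frame of plate_top between -0.025 and 0.025 m and y of module_mid in the frame of plate_top between -0.02 and 0.02 m and z of module_mid in the frame of plate_top between 0.019 and 0.025 m and angle between the x axis of module_mid and the x axis of plate_top, either way round below 0.2 rad and angle between module_mid's own z axis and vertical below 0.06 rad and linear speed of module below 0.02 m/s and contact force between the fingers and module below 0.05 N and distance of each of near_a, near_b, end_a, end_b, carton from where it was at the start of the episode below 0.015 m and angle between each of near_a, near_b, end_a, end_b, carton's own z axis and vertical below 0.15 rad); the robot touches nothing.
It fails at once if another module or the carton is shifted by more than 15 mm or tipped by more than 0.15 rad (distance of any of near_a, near_b, end_a, end_b, carton from where it was at the start of the episode above 0.015 m or angle between any of near_a, near_b, end_a, end_b, carton's own z axis and vertical above 0.15 rad).
It fails at once if the module is dropped (it moves at more than 0.55 m/s with no finger touching it, a fall of over 15 mm) (linear speed of module above 0.55 m/s and contact force between the fingers and module below 0.05 N).
It also fails if it takes over 48 s, if anything falls off the work surface, if the arm or the gripper's body presses on something with over 40 N, if the wrist force passes 120 N, or if a joint passes its speed limit or range.

## Robot

A 7-joint arm with a two-finger parallel gripper is mounted at the origin on the work surface. World frame = base frame: x ahead of the robot, y to its left, z up, the work surface at z = 0. Lengths are in m, angles in rad, forces in N, time in s.
With the tool pointing down it reaches from about 0.4 to 0.85 m from the base axis. Payload 10.4 kg.
Tool frame: the origin (TCP) lies at the very end of the fingers, on their centre line; the grasp point (between the pads) lies 19 mm behind it; x points along the fingers, y is the direction in which the jaws open and shut, and the axes are right-handed (so a half turn about x gives the same grasp; the last joint's range is limited). The gripper opens to 85 mm and grips with 20 to 120 N. Pads are 22 mm wide; open, the fingers measure 114 mm over their backs; the gripper's body (76 mm by 85 mm) begins 54 mm behind the grasp point. The pads swing forward as they close: fully open they stand 13 mm farther back than shut.
Start: joints at [-1.258, 0.332, -0.065, 1.46, 0.022, 1.35, -0.088], TCP at [0.206, 0.59, 0.205] pointing down, gripper open.
Joint ranges: [-2.6, 2.6], [-0.5, 2.12], [-1.47, 1.34], [0.16, 2.42], [-1.27, 4.41], [0.06, 2.06], [-2.6, 2.6]. Speed limits (rad/s): [2.22, 2.22, 2.79, 2.79, 3.14, 3.14, 3.14].

## Interface

Orientations are given as a unit quaternion [x, y, z, w].
In Python, from workcell import monitor, camera, ticket, regions_of gives the robot as it stands.
- The arm moves only by the tool step_arm, never from a script. Its argument "increments" is a list of rows, each a list of 5 numbers: the finger opening in m, from 0 to 0.0854, then the shift along the world's x, y, z in m, then the turn about the world's z in rad. A call has 1 to 12 rows; each row shifts and turns the commanded pose from where the row before left it; what a row does not reach is not made up. A row lasts 1/12 s, in which the tool goes at most 41.7 mm and 7.16 degrees, less where a joint would pass 70% of its speed; a pose out of reach is approached as far as the arm can. A call with a gripper value outside its range is refused whole. The fingers move at their own pace and stop on an object; "force" is the grip in N (left out, the last holds). Time passes only in rows, so rows that do not move let the fingers close. It gives the time, the measured TCP pose, the force and the opening at its end, in the units of the state.
- monitor.get_obs(): the state, without advancing time (a new reading comes with each control period).
- camera(name): name is "side" or "top"; returns a dict with "color" (400x640x3 uint8, red, green, blue), "range_z" (400x640 float32, m along the optical axis (not along the pixel's ray), 0 where there is no reading), "fx", "fy", "cx", "cy" (pixels), "k1" (the pictures are not rectified: a ray, as slopes to the right and down, at radius r is drawn at 1 + k1 r^2 times it, then the intrinsics apply), "cam_to_world" (4x4, takes a point from camera to world coordinates). Camera axes: x right, y up, looking along -z (the intrinsics and any distortion apply to the point x, -y, -z); pixel columns grow to the right and rows downward; lengths in m; the calibration is good to about 2 mm. A picture is of the moment at which its call begins.
- ticket.hand_in(): hands the job in, once; it reports no verdict.
Trained networks look in a picture, given as the dict that the camera call returned (one of the last four; its "shot" number tells which), for a name from the list of things; names that differ only in an ending like _2 or _b are one class to them, and where a whole thing is asked for, a point or a joint stands for the part that bears it (a point fixed in the world has none). Each returns a list of dicts, best first, with "p" (0 to 1); they miss things now and then, are a little off and sometimes report something else, mostly with a low value. They report only what shows in the picture. A call takes as long as a camera call. They do not tell look-alikes from the thing itself.
- regions_of(picture, query): "region" (400x640 bool, what is visible of it) and "centre" ([row, column] in pixels, amid what is visible of it).
The state is a dict: "clock": time; "joint_pos": joint angles; "joint_velocities": joint speeds; "tau": joint torques, N m; "position": TCP position; "ee_rot": TCP orientation; "ft_force": force on the tool from outside, world axes, zero at the start; "torque": the same for the moment, N m; "grip_width": opening from 0.0 (shut) to 1.0 (fully open).
Only numpy, scipy, OpenCV 4.12 (cv2) and the standard library are available. Lean on these libraries where they do the work, as an engineer would, in place of code of your own. Each camera call takes 0.05 s, during which the arm holds its last target. There are 200 camera calls.

## Working session

There is one attempt and no reset: what is moved stays moved. The work goes in short steps, Python scripts to look and compute and a tool call to move; the robot and the scene stay as the last step left them, time stands still between calls to the robot, and variables do not carry over. Pictures are saved under pics/ and viewed, about 8 in all and at most 12, crops included, and the job is handed in when it is done.

Besides the shell and the picture viewer there is one more tool, called after "Call:" by a JSON object that holds its "fn" and its "kwargs". step_arm: Moves the arm, as the interface text tells. Its arguments: {"type":"object","properties":{"increments":{"type":"array"},"force":{"type":"number"}},"required":["increments"]}

```bash
mkdir -p pics; cat > h.py <<'E'
import numpy as np, cv2
from workcell import monitor, camera, ticket, regions_of
def world(p):
    """world xyz for every pixel (NaN where none)"""
    v,u=np.mgrid[0:400,0:640].astype(float)
    K=np.array([[p['fx'],0,p['cx']],[0,p['fy'],p['cy']],[0,0,1.]])
    n=cv2.undistortPoints(np.stack([u.ravel(),v.ravel()],1)[:,None],K,np.array([p['k1'],0,0,0,0.])).reshape(400,640,2)
    z=p['range_z'].astype(float).copy(); z[z<=0]=np.nan
    c=np.stack([n[...,0]*z,-n[...,1]*z,-z,np.ones_like(z)],-1)
    return (c@np.array(p['cam_to_world']).T)[...,:3]
def save(p,name,crop=None,s=1):
    im=p['color'][...,::-1]
    if crop: r0,r1,c0,c1=crop; im=im[r0:r1,c0:c1]
    cv2.imwrite('pics/'+name,cv2.resize(im,None,fx=s,fy=s,interpolation=cv2.INTER_CUBIC))
E
python3 - <<'E'
from h import *
o=monitor.get_obs(); print({k:np.round(v,3) for k,v in o.items()})
for n in ['top','side']:
    p=camera(n); save(p,n+'0.png'); W=world(p)
    print(n,np.round(p['cam_to_world'],3).tolist(),p['fx'],p['k1'])
    for q in ['module_mid','near_a','crate','carton','plate_top','crate_ridge']:
        try:
            for r in regions_of(p,q)[:6]:
                print(q,round(r['p'],2),np.round(r['centre']),r['region'].sum(),np.round(np.nanmedian(W[r['region']],0),3))
        except Exception as e: print(q,e)
E
```

```text
{'clock': np.float64(0.0), 'joint_pos': array([-1.258,  0.333, -0.065,  1.461,  0.022,  1.35 , -0.089]), 'joint_velocities': array([-0.002, -0.001,  0.001, -0.001, -0.   ,  0.   , -0.001]), 'tau': array([ 1.0000e-03, -6.2547e+01,  5.0000e-02, -3.9159e+01,  1.6000e-02,
        1.0000e-02, -0.0000e+00]), 'position': array([0.206, 0.59 , 0.205]), 'ee_rot': array([ 0.118,  0.697, -0.119,  0.697]), 'ft_force': array([ 0.332, -0.165,  0.435]), 'torque': array([-0.022,  0.011, -0.021]), 'grip_width': np.float64(1.0)}
top [[-0.004, 0.998, -0.068, 0.383], [-1.0, -0.004, -0.004, 0.063], [-0.005, 0.068, 0.998, 1.329], [0.0, 0.0, 0.0, 1.0]] 492.5765256010664 -0.0122088136406697
module_mid 0.98 [206. 183.] 901 [0.464 0.407 0.043]
module_mid 0.77 [171. 253.] 782 [0.553 0.224 0.08 ]
module_mid 0.75 [288. 215.] 928 [0.242 0.321 0.043]
module_mid 0.7 [258. 279.] 808 [0.324 0.159 0.044]
near_a 0.75 [168. 264.] 839 [0.548 0.188 0.08 ]
near_a 0.57 [173. 279.] 814 [0.537 0.152 0.079]
crate 0.57 [202. 297.] 341 [0.476 0.115 0.043]
carton 0.65 [170. 281.] 847 [0.542 0.152 0.079]
carton 0.63 [136. 272.] 807 [0.638 0.175 0.077]
plate_top 0.9 [167. 427.] 2393 [ 0.563 -0.243  0.011]
crate_ridge 0.9 [184. 304.] 469 [0.523 0.098 0.062]
crate_ridge 0.35 [169. 428.] 2334 [ 0.563 -0.243  0.011]
side [[0.988, 0.113, -0.105, 0.365], [-0.154, 0.659, -0.736, -0.686], [-0.014, 0.744, 0.668, 0.774], [0.0, 0.0, 0.0, 1.0]] 384.5099780390911 0.023604876977630942
module_mid 0.88 [152. 302.] 390 [0.463 0.379 0.043]
module_mid 0.83 [207. 262.] 827 [0.325 0.14  0.042]
module_mid 0.79 [169. 340.] 358 [0.558 0.222 0.08 ]
module_mid 0.79 [177. 231.] 722 [0.239 0.3   0.041]
near_a 0.77 [183. 341.] 357 [0.547 0.148 0.08 ]
near_a 0.6 [177. 339.] 375 [0.545 0.185 0.08 ]
carton 0.69 [181. 372.] 437 [0.637 0.151 0.078]
crate_ridge 0.81 [208. 344.] 1583 [0.54  0.09  0.039]
```

```bash
python3 - <<'E'
from h import *
p=camera('top'); W=world(p); save(p,'top1.png',(100,330,150,500),2.25)
# tops of modules
m=(W[...,2]>0.0705)&(W[...,2]<0.09)&(W[...,0]>.4)&(W[...,0]<.75)&(W[...,1]>0)&(W[...,1]<.35)
n,l,s,c=cv2.connectedComponentsWithStats(m.astype(np.uint8))
for i in range(1,n):
    if s[i,4]>50:
        pts=W[l==i][:,:2].astype(np.float32); print(s[i],np.nanmedian(W[l==i][:,2]),cv2.minAreaRect(pts))
for q in ['plate_top']:
    r=regions_of(p,q)[0]['region']; print(cv2.minAreaRect(W[r&(W[...,2]<.03)][:,:2].astype(np.float32)))
for r in regions_of(p,'module_mid'):
    g=W[r['region']]; print(r['p'],r['centre'],cv2.minAreaRect(g[~np.isnan(g[:,0])][:,:2].astype(np.float32)),np.median(p['color'][r['region']],0))
E
```

```text
[ 226  122   82   82 4958] 0.07919599103555819 ((0.5671181082725525, 0.18629959225654602), (0.18590869009494781, 0.18751029670238495), 81.28856658935547)
((0.5649175643920898, -0.24563685059547424), (0.19265116751194, 0.09721319377422333), 12.139796257019043)
0.94 [204.8, 184.5] ((0.46358028054237366, 0.4105173945426941), (0.03548414260149002, 0.15161097049713135), 2.9074766635894775) [26. 45. 89.]
0.72 [258.5, 281.8] ((0.3232991397380829, 0.159054696559906), (0.040188126266002655, 0.15020650625228882), 37.7047119140625) [34. 50. 91.]
0.68 [289.9, 216.4] ((0.2381068617105484, 0.32886600494384766), (0.15979203581809998, 0.046637002378702164), 66.23657989501953) [28. 46. 88.]
0.57 [170.3, 254.8] ((0.5540893077850342, 0.22371390461921692), (0.038489505648612976, 0.1471608579158783), 81.8541259765625) [ 96.  99. 100.]
```

View pics/top1.png

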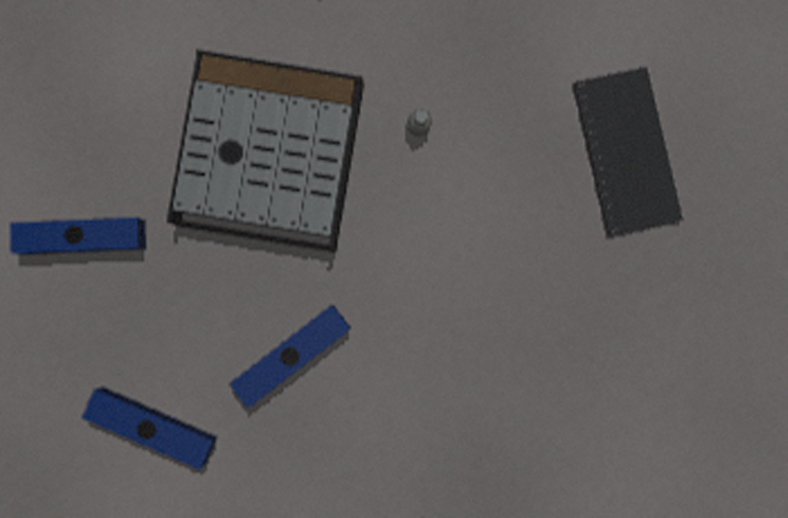

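View pics/side0.png

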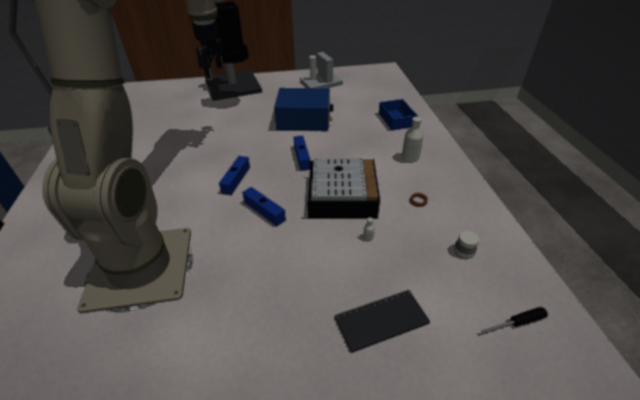

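The wanted one is the grey windowed module, second from the left in the crate (full top picture about col 253, row 168). The three blue boxes with windows (about 184,205; 216,290; 281,259) are look-alikes. The plate is on the right and the row of modules is turned slightly clockwise. Next I'll measure the window in both views and confirm it in a crop.

```bash
python3 - <<'E'
from h import *
from scipy.spatial.transform import Rotation as R
o=monitor.get_obs(); M=R.from_quat(o['ee_rot']).as_matrix(); print('tool x',M[:,0].round(3),'y',M[:,1].round(3),'z',M[:,2].round(3))
for n in ['top','side']:
    p=camera(n); W=world(p); g=p['color'].mean(2)
    for r in regions_of(p,'module_mid'):
        c=np.nanmedian(W[r['region']],0)
        if c[2]<.065: continue
        ys,xs=np.where((np.linalg.norm(W[...,:2]-c[:2],axis=2)<.03)&(W[...,2]>.07))
        med=np.median(g[r['region']]); k=g[ys,xs]<.65*med
        k2=np.array([np.linalg.norm(W[y,x,:2]-c[:2])<.022 for y,x in zip(ys,xs)])&k
        w=med-g[ys,xs][k2]
        print(n,r['p'],'win px',np.average(ys[k2],weights=w),np.average(xs[k2],weights=w),'xyz',np.average(W[ys[k2],xs[k2]],axis=0,weights=w).round(4),k2.sum())
    m=(W[...,2]>0.070)&(W[...,2]<0.09)&(W[...,0]>.4)&(W[...,0]<.75)&(W[...,1]>0)&(W[...,1]<.35)
    m=cv2.morphologyEx(m.astype(np.uint8),cv2.MORPH_OPEN,np.ones((3,3)))>0
    br=p['color'].astype(float); brown=m&(br[...,0]>br[...,2]*1.4); grey=m&~brown
    for nm,q in(('brown',brown),('grey',grey)):
        P=W[q]; P=P[~np.isnan(P[:,0])]
        print(nm,len(P),cv2.minAreaRect(P[:,:2].astype(np.float32)),P.mean(0).round(4))
    for r in regions_of(p,'plate_top')[:1]:
        P=W[r['region']];P=P[(P[:,2]<.03)];print('plate',P.mean(0).round(4),cv2.minAreaRect(P[:,:2].astype(np.float32)))
    if n=='top': save(p,'crop.png',(120,215,215,320),6)
E
```

```text
tool x [ 0.  0. -1.] y [0.329 0.944 0.   ] z [ 0.944 -0.329 -0.   ]
brown 760 ((0.6390318274497986, 0.17213644087314606), (0.17734786868095398, 0.03139230236411095), 80.29017639160156) [0.6383 0.1721 0.0773]
grey 4175 ((0.5678314566612244, 0.18487736582756042), (0.1821298897266388, 0.18706820905208588), 80.39852905273438) [0.5507 0.1871 0.0794]
plate [ 0.5648 -0.2426  0.0109] ((0.5661959052085876, -0.24502065777778625), (0.19155190885066986, 0.09660518169403076), 11.668794631958008)
side 0.52 win px 168.09846301633047 338.1712295869357 xyz [0.5542 0.2207 0.0807] 39
brown 390 ((0.6390365362167358, 0.16681815683841705), (0.17531441152095795, 0.0314115546643734), 80.21817779541016) [0.6368 0.1583 0.078 ]
grey 2176 ((0.567681074142456, 0.1826297789812088), (0.18821869790554047, 0.18643619120121002), 80.40534973144531) [0.5514 0.1749 0.0796]
plate [ 0.5592 -0.2517  0.0111] ((0.5660614371299744, -0.24314837157726288), (0.20024676620960236, 0.10156102478504181), 12.4385404586792)
```

View pics/crop.png

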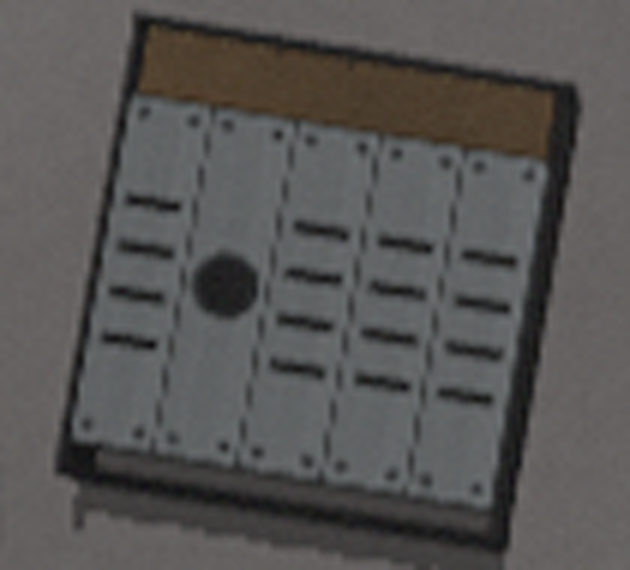

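Confirmed: the grey windowed module is second from the left, and its window is at about (252.5, 167.7) in the top picture. Crate yaw is about -0.167, module centre about (0.556, 0.222), plate about (0.566, -0.244) with yaw about 0.21. I'll move above the press point with the fingers shut and the jaw axis along the module.

Call:
{"fn": "step_arm", "kwargs": {"increments": [[0,0.012,-0.015,0,-0.058],[0,0.012,-0.015,0,-0.058],[0,0.012,-0.015,0,-0.058],[0,0.012,-0.015,0,-0.058],[0,0.012,-0.015,0,-0.058],[0,0.012,-0.015,0,-0.058],[0,0.012,-0.015,0,-0.058],[0,0.012,-0.015,0,-0.058],[0,0.012,-0.015,0,-0.058],[0,0.012,-0.015,0,-0.058],[0,0.012,-0.015,0,-0.058],[0,0.012,-0.015,0,-0.058]]}}

```text
clock: 2.15
position: [0.3511, 0.4087, 0.2055]
ee_rot: [0.351, 0.614, -0.35, 0.614]
ft_force: [-0.1, -0.3, 0.0]
grip_width: -0.001
```

Call:
{"fn": "step_arm", "kwargs": {"increments": [[0,0.012,-0.015,-0.005,-0.059],[0,0.012,-0.015,-0.005,-0.059],[0,0.012,-0.015,-0.005,-0.059],[0,0.012,-0.015,-0.005,-0.059],[0,0.012,-0.015,-0.005,-0.059],[0,0.012,-0.015,-0.005,-0.059],[0,0.012,-0.015,-0.005,-0.059],[0,0.012,-0.015,-0.005,-0.059],[0,0.012,-0.015,-0.005,-0.059],[0,0.012,-0.015,-0.005,-0.059],[0,0.012,-0.015,-0.005,-0.059],[0,0.012,0.015,0,-0.059]]}}

```text
clock: 3.15
position: [0.4962, 0.2529, 0.1495]
ee_rot: [-0.543, -0.452, 0.544, -0.453]
ft_force: [1.2, 0.5, 0.1]
grip_width: -0.001
```

Call:
{"fn": "step_arm", "kwargs": {"increments": [[0,-0.001,-0.01,-0.02,0],[0,0,-0.01,-0.02,0],[0,0,0,-0.01,0],[0,0,0,0,0]]}}

```text
clock: 3.48
position: [0.4921, 0.2386, 0.098]
ee_rot: [-0.54, -0.455, 0.542, -0.455]
ft_force: [0.7, 0.2, -0.6]
grip_width: 0.0
```

```bash
python3 - <<'E'
from h import *
from scipy.spatial.transform import Rotation as R
o=monitor.get_obs(); M=R.from_quat(o['ee_rot']).as_matrix(); print(o['position'].round(4),'y ang',np.arctan2(M[1,1],M[0,1]),M[:,0].round(3))
p=camera('side'); a=p['color'][130:230,290:400]; q=camera('top'); b=q['color'][120:220,215:325]
cv2.imwrite('pics/press.png',cv2.resize(np.hstack([a,b])[...,::-1],None,fx=3.6,fy=3.6,interpolation=cv2.INTER_CUBIC))
E
```

```text
[0.4921 0.2386 0.098 ] y ang -0.17180584380069036 [-0.003 -0.002 -1.   ]
```

View pics/press.png

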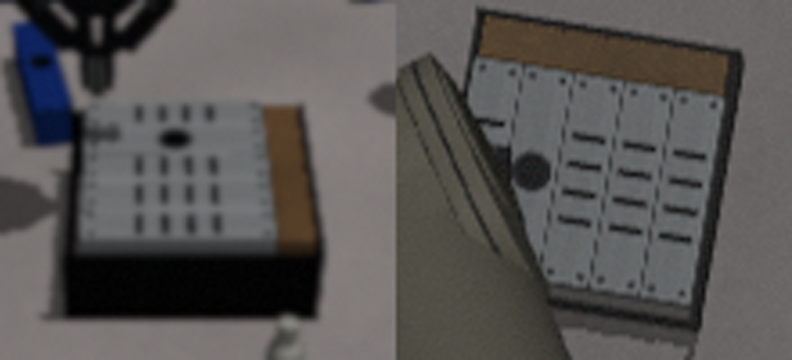

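The side view shows the shut fingers above the front end of the windowed module's row. Their reflection is at about (100,132) and the window at (175,138), so they sit a few mm too far to +y, as the readout says. The top view is blocked by the arm. I'll correct that first.

Call:
{"fn": "step_arm", "kwargs": {"increments": [[0,0.002,-0.006,0,0],[0,0,0,0,0],[0,0,0,0,0]]}}

```text
clock: 3.83
position: [0.4956, 0.2341, 0.1014]
ee_rot: [0.541, 0.456, -0.54, 0.456]
ft_force: [-0.5, 0.3, 0.2]
grip_width: 0.001
```

Call:
{"fn": "step_arm", "kwargs": {"increments": [[0,-0.0005,-0.0015,-0.008,0],[0,0,0,-0.008,0],[0,0,0,-0.004,0],[0,0,0,0,0],[0,0,0,0,0]]}}

```text
clock: 4.25
position: [0.4941, 0.2325, 0.0799]
ee_rot: [-0.54, -0.456, 0.541, -0.456]
ft_force: [0.5, -0.0, -0.0]
grip_width: 0.001
```

Call:
{"fn": "step_arm", "kwargs": {"increments": [[0,-0.0015,0.0002,-0.002,0],[0,-0.0015,0.0002,-0.002,0],[0,-0.0015,0.0002,-0.002,0],[0,-0.0015,0.0002,-0.002,0],[0,-0.0015,0.0002,-0.002,0],[0,0,0,0,0]]}}

```text
clock: 4.75
position: [0.4864, 0.2336, 0.07]
ee_rot: [-0.54, -0.456, 0.541, -0.456]
ft_force: [-0.2, 0.4, 0.4]
grip_width: 0.001
```

Call:
{"fn": "step_arm", "kwargs": {"increments": [[0,-0.001,0.0002,-0.002,0],[0,-0.001,0.0002,-0.002,0],[0,-0.001,0.0002,-0.002,0],[0,-0.001,0.0002,-0.002,0],[0,-0.001,0.0002,-0.002,0],[0,0,0,0,0]]}}

```text
clock: 5.25
position: [0.4815, 0.2346, 0.0599]
ee_rot: [-0.54, -0.456, 0.541, -0.456]
ft_force: [0.2, -0.1, -1.2]
grip_width: 0.002
```

```bash
python3 - <<'E'
from h import *
p=camera('side'); save(p,'tip1.png',(110,230,280,410),5)
W=world(p)
u=np.array([.986,-.166]);v=np.array([.166,.986]);o=np.array([.5505,.187])
d=W[...,:2]-o; X=d@u;Y=d@v
for k in range(-2,3):
    print(k,[np.round(np.nanmedian(W[(abs(X-x)<.006)&(abs(Y-.0364*k)<.008)&(W[...,2]<.125)][:,2]),4) if ((abs(X-x)<.006)&(abs(Y-.0364*k)<.008)).any() else None for x in (-.06,-.04,-.02,0,.02,.04,.06,.09)])
E
```

```text
-2 [np.float64(0.0801), np.float64(0.0805), np.float64(0.0798), np.float64(0.0796), np.float64(0.0799), np.float64(0.0795), np.float64(0.0802), np.float64(0.0784)]
-1 [np.float64(0.0808), np.float64(0.0803), np.float64(0.0801), np.float64(0.0789), np.float64(0.081), np.float64(0.0798), np.float64(0.0801), np.float64(0.0783)]
0 [np.float64(0.0797), np.float64(0.0798), np.float64(0.0795), np.float64(0.0812), np.float64(0.0801), np.float64(0.0801), np.float64(0.0792), np.float64(0.0782)]
1 [np.float64(0.0836), np.float64(0.0809), np.float64(0.0793), np.float64(0.0809), np.float64(0.0804), np.float64(0.0806), np.float64(0.0811), np.float64(0.0782)]
2 [np.float64(0.08), np.float64(0.0796), np.float64(0.0799), np.float64(0.0811), np.float64(0.0803), np.float64(0.0807), np.float64(0.0805), np.float64(0.0779)]
```

View pics/tip1.png

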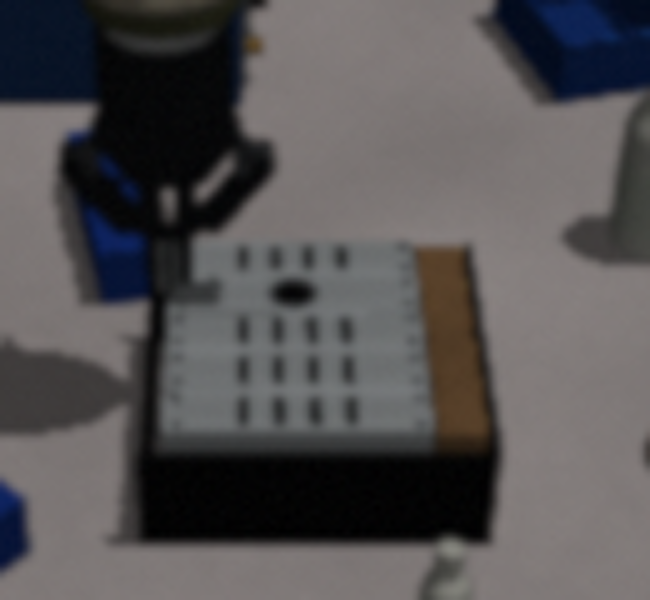

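The module hasn't tipped: all tops still read 80 mm although the TCP reads z=0.060. I'll measure where the fingertips really are.

```bash
python3 - <<'E'
from h import *
o=monitor.get_obs(); print(o['position'].round(4),o['ft_force'].round(2))
u=np.array([.986,-.166]);v=np.array([.166,.986]);og=np.array([.5505,.187])
p=camera('side'); W=world(p)
d=W[...,:2]-og; X=d@u;Y=d@v;Z=W[...,2]
m=(X>-.12)&(X<-.035)&(Y>.005)&(Y<.07)&(Z>.0)&(Z<.16)
# map rows 158..172, cols 308..328
for r in range(148,176,1):
    print(r,[f"{X[r,c]*1e3:.0f},{Y[r,c]*1e3:.0f},{Z[r,c]*1e3:.0f}" for c in range(308,326,2)])
E
```

```text
[0.4817 0.2346 0.0602] [ 0.25  0.33 -0.08]
148 ['-89,21,161', '-84,22,160', '-78,29,156', '-81,261,0', '-67,20,162', '-61,18,164', '-60,266,-3', '-50,45,145', '-44,42,147']
149 ['-89,18,160', '-84,20,159', '-78,31,152', '-81,251,3', '-67,19,159', '-61,17,160', '-60,257,-1', '-50,42,143', '-44,42,143']
150 ['-89,18,156', '-84,20,156', '-78,23,153', '-81,249,-0', '-67,18,156', '-61,19,156', '-56,41,141', '-50,37,144', '-44,27,150']
151 ['-89,19,152', '-84,20,152', '-78,19,153', '-81,240,2', '-67,20,152', '-61,18,153', '-56,33,143', '-50,32,144', '-44,25,149']
152 ['-90,34,139', '-84,26,145', '-78,24,146', '-81,237,-0', '-67,24,146', '-61,26,144', '-55,27,144', '-50,23,146', '-44,25,145']
153 ['-90,25,142', '-84,21,145', '-79,26,141', '-81,228,2', '-67,23,143', '-61,26,141', '-56,30,138', '-50,25,142', '-44,25,141']
154 ['-90,25,138', '-84,24,139', '-78,22,140', '-74,46,124', '-67,22,140', '-61,22,140', '-56,28,136', '-50,24,139', '-44,23,139']
155 ['-91,30,131', '-84,22,136', '-79,26,134', '-74,43,122', '-67,24,135', '-61,24,136', '-56,30,131', '-50,22,136', '-44,25,134']
156 ['-90,26,
[... 1776 characters left out ...]
9,78,41', '-83,93,29', '-74,25,80', '-68,27,79', '-62,25,81', '-56,27,79', '-50,22,83', '-44,28,78']
171 ['-98,128,-1', '-89,74,40', '-83,90,27', '-74,18,82', '-68,17,83', '-62,21,80', '-56,17,83', '-50,20,80', '-44,21,80']
172 ['-98,123,-2', '-89,68,40', '-83,92,22', '-74,17,79', '-68,17,79', '-62,16,80', '-56,15,81', '-50,14,81', '-44,16,80']
173 ['-98,113,2', '-89,67,37', '-83,89,20', '-74,8,83', '-68,12,79', '-62,10,81', '-56,9,82', '-50,13,79', '-44,9,81']
174 ['-98,112,-1', '-88,57,41', '-83,89,16', '-74,5,81', '-68,5,81', '-62,8,79', '-56,6,80', '-50,6,80', '-44,6,80']
175 ['-97,101,3', '-88,57,37', '-84,90,11', '-74,1,80', '-68,0,81', '-62,-1,82', '-56,1,81', '-50,-0,81', '-44,3,79']
```

The fingertips show at about z=0.088, X from -85 to -62 mm, while the TCP reads 0.060. So the real tip is about 28 mm above the reported TCP; x and y agree. Heights therefore have to come from the camera and contact. I'll go back over the press point and descend by force.

Call:
{"fn": "step_arm", "kwargs": {"increments": [[0,0.004,-0.001,0.0,0],[0,0.004,-0.001,0,0],[0,0.004,-0.0003,0,0],[0,0,0,-0.002,0],[0,0,0,-0.002,0],[0,0,0,0,0]]}}

```text
clock: 5.85
position: [0.4936, 0.2321, 0.0558]
ee_rot: [-0.54, -0.456, 0.541, -0.456]
ft_force: [-0.4, -0.6, -1.0]
grip_width: 0.001
```

Call:
{"fn": "step_arm", "kwargs": {"increments": [[0,0,0,-0.0015,0],[0,0,0,-0.0015,0],[0,0,0,0,0]]}}

```text
clock: 6.1
position: [0.4937, 0.2323, 0.0531]
ee_rot: [-0.54, -0.456, 0.541, -0.456]
ft_force: [0.0, 0.7, -0.6]
grip_width: -0.006
```

Call:
{"fn": "step_arm", "kwargs": {"increments": [[0,0,0,-0.0015,0],[0,0,0,-0.0015,0],[0,0,0,0,0]]}}

```text
clock: 6.35
position: [0.4938, 0.2322, 0.0501]
ee_rot: [-0.54, -0.456, 0.541, -0.456]
ft_force: [-0.5, -0.2, -0.4]
grip_width: -0.0
```

```bash
cat >> h.py <<'E'
u=np.array([.986,-.166]);v=np.array([.166,.986]);og=np.array([.5505,.187])
def crate(W):
    d=W[...,:2]-og; return d@u, d@v, W[...,2]
E
python3 - <<'E'
from h import *
o=monitor.get_obs(); print(o['position'].round(4),o['ft_force'].round(2))
p=camera('side'); X,Y,Z=crate(world(p))
for r in range(160,175): print(r,[f"{X[r,c]*1e3:.0f},{Y[r,c]*1e3:.0f},{Z[r,c]*1e3:.0f}" for c in range(310,332,3)])
for k in (0,1,2): print(k,[np.round(np.nanmedian(Z[(abs(X-x)<.006)&(abs(Y-.0364*k)<.008)&(Z<.125)]),4) for x in (-.04,-.02,0,.02,.04,.06)])
E
```

```text
[0.4938 0.2322 0.0501] [-0.53 -0.16 -0.36]
160 ['-89,100,63', '-76,30,114', '-67,23,118', '-59,25,117', '-50,24,118', '-41,79,78', '-32,77,79', '-23,74,81']
161 ['-88,88,68', '-79,96,62', '-68,26,113', '-59,25,113', '-50,30,110', '-41,68,82', '-32,69,81', '-23,69,82']
162 ['-88,88,64', '-79,92,61', '-68,25,110', '-59,26,109', '-50,28,107', '-41,64,82', '-32,64,81', '-23,64,81']
163 ['-89,88,60', '-79,92,57', '-68,27,104', '-59,24,107', '-50,28,104', '-41,59,81', '-32,60,81', '-23,60,80']
164 ['-89,93,53', '-79,93,53', '-68,20,106', '-59,26,102', '-50,28,100', '-41,58,79', '-32,56,80', '-23,56,80']
165 ['-89,90,51', '-79,89,52', '-68,23,100', '-59,26,98', '-50,28,97', '-41,53,78', '-32,53,78', '-23,51,80']
166 ['-89,92,46', '-80,89,48', '-68,26,95', '-59,21,98', '-50,30,92', '-41,50,77', '-32,46,79', '-23,48,78']
167 ['-89,88,45', '-78,47,75', '-68,24,92', '-59,28,90', '-50,31,87', '-41,46,76', '-32,43,78', '-23,42,78']
168 ['-89,87,41', '-78,44,74', '-68,24,88', '-59,24,89', '-50,25,88', '-41,39,77', '-32,39,78', '-23,39,77']
169 ['-89,84,40', '-78,37,75', '-68,25,84', '-59,26,83', '
[... 257 characters left out ...]
-24,23,78']
172 ['-89,70,39', '-77,25,73', '-68,16,80', '-59,12,83', '-50,12,83', '-41,15,81', '-32,15,81', '-24,14,81']
173 ['-88,63,40', '-77,22,71', '-68,12,79', '-59,10,81', '-50,15,77', '-41,10,81', '-33,10,81', '-24,8,82']
174 ['-88,59,39', '-77,17,72', '-68,7,80', '-59,8,79', '-50,6,80', '-41,7,79', '-33,3,82', '-24,3,82']
0 [np.float64(0.0792), np.float64(0.0794), np.float64(0.0801), np.float64(0.0807), np.float64(0.0811), np.float64(0.0797)]
1 [np.float64(0.0771), np.float64(0.0788), np.float64(0.0815), np.float64(0.0825), np.float64(0.0841), np.float64(0.0871)]
2 [np.float64(0.0803), np.float64(0.0801), np.float64(0.0802), np.float64(0.0798), np.float64(0.0792), np.float64(0.0807)]
```

It's rocking: the windowed module's top slopes by about 0.09 rad and the neighbours are level. The tip is about 26 mm above the reported TCP. I'll carry on down and forward.

Call:
{"fn": "step_arm", "kwargs": {"increments": [[0,-0.001,0.0002,-0.0015,0],[0,-0.001,0.0002,-0.0015,0],[0,-0.001,0.0002,-0.0015,0],[0,-0.001,0.0002,-0.0015,0],[0,-0.001,0.0002,-0.0015,0],[0,-0.001,0.0002,-0.0015,0],[0,-0.001,0.0002,-0.0015,0],[0,-0.001,0.0002,-0.0015,0],[0,0,0,0,0]]}}

```text
clock: 7.15
position: [0.4855, 0.2339, 0.0381]
ee_rot: [-0.54, -0.456, 0.541, -0.456]
ft_force: [-0.7, -0.0, -0.1]
grip_width: 0.0
```

```bash
cat >> h.py <<'E'
def tops(p):
    X,Y,Z=crate(world(p))
    for k in range(-2,3): print(k,[np.round(np.nanmedian(Z[(abs(X-x)<.006)&(abs(Y-.0364*k)<.008)&(Z<.125)]),4) if ((abs(X-x)<.006)&(abs(Y-.0364*k)<.008)&(Z<.125)).any() else None for x in (-.06,-.04,-.02,0,.02,.04,.05,.06,.09)])
E
python3 - <<'E'
from h import *
o=monitor.get_obs(); print(o['position'].round(4),o['ft_force'].round(2))
tops(camera('side'))
E
```

```text
[0.4855 0.2339 0.0381] [-0.67 -0.02 -0.14]
-2 [np.float64(0.0804), np.float64(0.08), np.float64(0.0798), np.float64(0.0793), np.float64(0.0806), np.float64(0.08), np.float64(0.0804), np.float64(0.0809), np.float64(0.078)]
-1 [np.float64(0.0804), np.float64(0.0799), np.float64(0.0804), np.float64(0.0804), np.float64(0.0805), np.float64(0.081), np.float64(0.0795), np.float64(0.0801), np.float64(0.0787)]
0 [np.float64(0.0807), np.float64(0.0804), np.float64(0.0803), np.float64(0.0806), np.float64(0.0803), np.float64(0.0807), np.float64(0.081), np.float64(0.0802), np.float64(0.078)]
1 [np.float64(0.0875), np.float64(0.0705), np.float64(0.0796), np.float64(0.0856), np.float64(0.0936), np.float64(0.1024), np.float64(0.1047), np.float64(0.08), np.float64(0.078)]
2 [None, np.float64(0.0798), np.float64(0.0799), np.float64(0.0812), np.float64(0.0795), np.float64(0.0806), None, np.float64(0.0806), np.float64(0.0788)]
```

It's tipped, rear end up at about 105 mm, with the neighbours and carton level. I'll retract straight up, let it rest, then turn a quarter and go over the rear end.

Call:
{"fn": "step_arm", "kwargs": {"increments": [[0,0,0,0.005,0],[0,0,0,0.01,0],[0,0,0,0.02,0],[0,0,0,0.025,0],[0,0,0,0.03,0],[0,0,0,0.03,0],[0.03,0.008,-0.001,0,0.112],[0.06,0.008,-0.002,0,0.112],[0.06,0.008,-0.001,0,0.112],[0.06,0.008,-0.002,0,0.112],[0.06,0.008,-0.001,0,0.112],[0.06,0.008,-0.001,0,0.112]]}}

```text
clock: 8.2
position: [0.5346, 0.2258, 0.1597]
ee_rot: [0.359, 0.609, -0.358, 0.61]
ft_force: [0.0, -0.0, 0.1]
grip_width: 0.701
```

Call:
{"fn": "step_arm", "kwargs": {"increments": [[0.06,0.008,-0.001,0,0.112],[0.06,0.008,-0.002,0,0.112],[0.06,0.008,-0.001,0,0.112],[0.06,0.008,-0.002,0,0.112],[0.06,0.008,-0.001,0,0.112],[0.06,0.008,-0.002,0,0.112],[0.06,0.008,-0.001,0,0.112],[0.06,0.012,-0.001,0,0.112],[0.06,0,0,0,0],[0.06,0,0,0,0]]}}

```text
clock: 9.03
position: [0.6022, 0.2145, 0.1591]
ee_rot: [0.062, 0.704, -0.062, 0.705]
ft_force: [-0.3, -0.1, -0.1]
grip_width: 0.703
```

```bash
python3 - <<'E'
from h import *
from scipy.spatial.transform import Rotation as R
o=monitor.get_obs(); M=R.from_quat(o['ee_rot']).as_matrix(); print(o['position'].round(4),'y ang',np.arctan2(M[1,1],M[0,1]),M[:,0].round(3),o['grip_width'],o['clock'])
p=camera('side'); tops(p); save(p,'tip2.png',(100,230,280,420),5)
W=world(p);X,Y,Z=crate(W)
m=(abs(Y-.036)<.017)&(X>-.02)&(X<.072)&(Z>.083)&(Z<.112)
print('rear edge X max',np.sort(X[m])[-5:],'Z max',np.sort(Z[m])[-5:],'Yrange near rear',np.percentile(Y[m&(X>.03)],[2,98]))
E
```

```text
[0.6022 0.2145 0.1591] y ang 1.3950478657835959 [ 0.  0. -1.] 0.7032872081075822 9.0333
-2 [np.float64(0.0795), np.float64(0.0801), np.float64(0.08), np.float64(0.0807), np.float64(0.081), np.float64(0.0799), np.float64(0.0804), np.float64(0.0797), np.float64(0.0784)]
-1 [np.float64(0.0803), np.float64(0.0802), np.float64(0.081), np.float64(0.0795), np.float64(0.08), np.float64(0.0804), np.float64(0.0809), np.float64(0.0806), np.float64(0.0781)]
0 [np.float64(0.0792), np.float64(0.0803), np.float64(0.0805), np.float64(0.0806), np.float64(0.0801), np.float64(0.08), np.float64(0.0795), np.float64(0.0802), np.float64(0.0779)]
1 [np.float64(0.0621), np.float64(0.0702), np.float64(0.0785), np.float64(0.0849), np.float64(0.0933), np.float64(0.1022), np.float64(0.1042), np.float64(0.0779), np.float64(0.0779)]
2 [np.float64(0.0806), np.float64(0.0799), np.float64(0.0805), np.float64(0.0792), np.float64(0.0805), np.float64(0.0808), None, np.float64(0.0801), np.float64(0.0779)]
rear edge X max [0.05426433 0.05628011 0.05662732 0.05715332 0.05755894] Z max [0.10619967 0.10634337 0.10660363 0.10702026 0.10738859] Yrange near rear [0.01985407 0.04996692]
```

View pics/tip2.png

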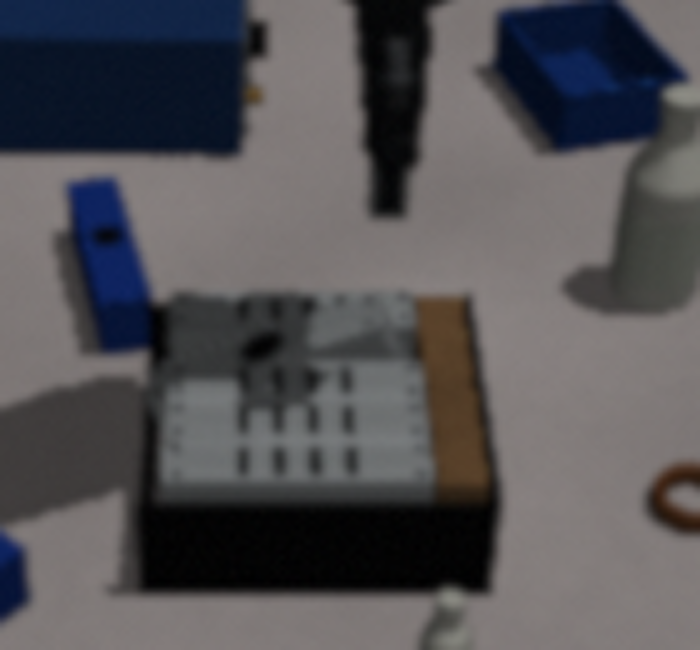

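The module stays tipped (window foreshortened at about (262,347) in the crop) and the fingers are clear above its rear end. Next I'll narrow the opening, descend part-way, and measure the real tip height.

Call:
{"fn": "step_arm", "kwargs": {"increments": [[0.05,0,0,-0.02,0],[0.05,0,0,-0.02,0],[0.05,0,0,-0.02,0],[0.05,0,0,-0.01,0],[0.05,0,0,0,0],[0.05,0,0,0,0]]}}

```text
clock: 9.58
position: [0.6017, 0.2151, 0.089]
ee_rot: [0.061, 0.705, -0.061, 0.704]
ft_force: [0.8, -0.2, -0.1]
grip_width: 0.589
```

```bash
cat > tip.py <<'E'
from h import *
o=monitor.get_obs(); t=o['position']; a,b=u@(t[:2]-og),v@(t[:2]-og); print('TCP crate XYZ',a.round(4),b.round(4),t[2].round(4),'ft',o['ft_force'].round(1),'w',o['grip_width'].round(3),o['clock'])
p=camera('side'); X,Y,Z=crate(world(p))
m=(abs(X-a)<.014)&(Y<b-.018)&(Y>b-.07)&(Z>.0835)&(Z<.15)
c=np.where(m.any(0))[0]; print('cols',c.min(),c.max())
for r in np.where(m.any(1))[0][-14:]:
    q=m[r]; print(r,q.sum(),'X',(X[r][q].min()*1e3).round(),(X[r][q].max()*1e3).round(),'Y',(np.median(Y[r][q])*1e3).round(),'Z',(np.median(Z[r][q])*1e3).round())
r=np.where(m.any(1))[0][-1]; cc=int(np.median(np.where(m[r])[0]))
print('below:',[(rr,(X[rr,cc]*1e3).round(),(Y[rr,cc]*1e3).round(),(Z[rr,cc]*1e3).round()) for rr in range(r,r+4)])
E
python3 tip.py
```

```text
Traceback (most recent call last):
  File "tip.py", line 2, in <module>
    o=monitor.get_obs(); t=o['position']; a,b=u@(t[:2]-og),v@(t[:2]-og); print('TCP crate XYZ',a.round(4),b.round(4),t[2].round(4),'ft',o['ft_force'].round(1),'w',o['grip_width'].round(3),o['clock'])
                                                                                                                                                                   ^^^^^^^^^^^^^^^^^^^^^
AttributeError: 'float' object has no attribute 'round'
```

```bash
sed -i "s/o\['grip_width'\].round(3)/round(o['grip_width'],3)/" tip.py; python3 tip.py
```

```text
TCP crate XYZ 0.0458 0.0362 0.089 ft [ 0.8 -0.2 -0.1] w 0.589 9.5833
cols 350 360
158 7 X 38.0 55.0 Y -1.0 Z 142.0
159 8 X 36.0 56.0 Y -1.0 Z 138.0
160 8 X 36.0 56.0 Y 3.0 Z 132.0
161 8 X 36.0 56.0 Y 1.0 Z 130.0
162 8 X 36.0 56.0 Y -0.0 Z 128.0
163 7 X 39.0 56.0 Y 6.0 Z 119.0
165 3 X 43.0 49.0 Y 18.0 Z 104.0
166 5 X 35.0 52.0 Y 17.0 Z 101.0
167 4 X 32.0 47.0 Y 17.0 Z 97.0
168 7 X 32.0 52.0 Y 16.0 Z 94.0
169 7 X 32.0 56.0 Y 17.0 Z 90.0
170 8 X 32.0 56.0 Y 15.0 Z 87.0
171 1 X 53.0 53.0 Y 15.0 Z 84.0
177 1 X 48.0 48.0 Y -14.0 Z 85.0
below: [(177, np.float64(48.0), np.float64(-14.0), np.float64(85.0)), (178, np.float64(48.0), np.float64(-17.0), np.float64(83.0)), (179, np.float64(48.0), np.float64(-19.0), np.float64(81.0)), (180, np.float64(48.0), np.float64(-23.0), np.float64(80.0))]
```

The real tip is at about 0.121 for a reported 0.089 (offset about 32 mm at this opening). I'll descend to a reported z of about 0.056, which puts the tips just above the neighbours, and measure again.

Call:
{"fn": "step_arm", "kwargs": {"increments": [[0.05,0,0,-0.012,0],[0.05,0,0,-0.01,0],[0.05,0,0,-0.006,0],[0.05,0,0,-0.004,0],[0.05,0,0,0,0]]}}

```text
clock: 10.05
position: [0.6012, 0.2146, 0.0551]
ee_rot: [0.06, 0.705, -0.061, 0.704]
ft_force: [-0.6, 0.7, -0.0]
grip_width: 0.588
```

```bash
python3 tip.py; python3 -c "
from h import *
tops(camera('side'))"
```

```text
TCP crate XYZ 0.0454 0.0356 0.0551 ft [-0.6  0.7 -0. ] w 0.588 10.05
cols 351 361
160 6 X 35.0 55.0 Y -5.0 Z 138.0
161 10 X 35.0 58.0 Y -15.0 Z 141.0
162 9 X 34.0 55.0 Y -18.0 Z 140.0
163 10 X 35.0 59.0 Y -20.0 Z 138.0
164 9 X 35.0 56.0 Y -20.0 Z 135.0
165 8 X 37.0 57.0 Y -2.0 Z 118.0
166 8 X 37.0 57.0 Y -0.0 Z 113.0
167 9 X 35.0 57.0 Y 1.0 Z 109.0
168 9 X 35.0 57.0 Y 1.0 Z 105.0
169 9 X 35.0 57.0 Y -1.0 Z 103.0
170 9 X 35.0 57.0 Y 2.0 Z 97.0
171 8 X 37.0 58.0 Y 1.0 Z 95.0
172 7 X 37.0 55.0 Y -1.0 Z 92.0
173 4 X 40.0 52.0 Y 4.0 Z 85.0
below: [(173, np.float64(47.0), np.float64(7.0), np.float64(83.0)), (174, np.float64(46.0), np.float64(2.0), np.float64(82.0)), (175, np.float64(46.0), np.float64(-1.0), np.float64(81.0)), (176, np.float64(46.0), np.float64(-4.0), np.float64(80.0))]
-2 [np.float64(0.0797), np.float64(0.0801), np.float64(0.0804), np.float64(0.0797), np.float64(0.08), np.float64(0.0801), np.float64(0.0795), np.float64(0.0801), np.float64(0.0785)]
-1 [np.float64(0.0803), np.float64(0.0798), np.float64(0.0802), np.float64(0.0807), np.float64(0.0801), np.float64(0.08), np.float64(0.0807), np.float64(0.0804), np.float64(0.0782)]
0 [np.float64(0.0799), np.float64(0.08), np.float64(0.0799), np.float64(0.0804), np.float64(0.0797), np.float64(0.0958), np.float64(0.1013), np.float64(0.0808), np.float64(0.0791)]
1 [np.float64(0.0624), np.float64(0.0701), np.float64(0.0784), np.float64(0.0855), np.float64(0.0936), np.float64(0.0999), None, np.float64(0.0713), np.float64(0.0787)]
2 [np.float64(0.0801), np.float64(0.0803), np.float64(0.0803), np.float64(0.0799), np.float64(0.0801), None, None, None, np.float64(0.078)]
```

Tips are at about 0.088 around the raised end, the others are level. I'll grip.

Call:
{"fn": "step_arm", "kwargs": {"increments": [[0.042,0,0,0,0],[0.036,0,0,0,0],[0.02,0,0,0,0],[0.02,0,0,0,0],[0.02,0,0,0,0],[0.02,0,0,0,0]], "force": 110}}

```text
clock: 10.65
position: [0.6024, 0.2142, 0.057]
ee_rot: [0.061, 0.704, -0.061, 0.705]
ft_force: [-1.1, -3.0, 6.0]
grip_width: 0.395
```

Call:
{"fn": "step_arm", "kwargs": {"increments": [[0.02,0,0,0.003,0],[0.02,0,0,0.005,0],[0.02,0,0,0.008,0],[0.02,0,0,0.008,0],[0.02,0,0,0,0],[0.02,0,0,0,0]]}}

```text
clock: 11.15
position: [0.6024, 0.2146, 0.0813]
ee_rot: [0.061, 0.704, -0.061, 0.705]
ft_force: [0.4, -4.4, -1.5]
grip_width: 0.39
```

```bash
python3 -c "
from h import *
o=monitor.get_obs();print(o['position'].round(4),o['ft_force'].round(2),o['grip_width'],o['clock'])
p=camera('side');tops(p);save(p,'lift1.png',(100,230,280,420),5)"
```

```text
[0.6024 0.2146 0.0813] [ 0.38 -4.38 -1.55] 0.38950498196387157 11.15
-2 [np.float64(0.081), np.float64(0.0801), np.float64(0.0805), np.float64(0.0799), np.float64(0.0801), np.float64(0.0801), np.float64(0.0804), np.float64(0.0802), np.float64(0.0782)]
-1 [np.float64(0.0795), np.float64(0.0798), np.float64(0.0803), np.float64(0.0803), np.float64(0.0803), np.float64(0.0803), np.float64(0.0804), np.float64(0.0804), np.float64(0.0786)]
0 [np.float64(0.0797), np.float64(0.0803), np.float64(0.0795), np.float64(0.0798), np.float64(0.0797), np.float64(0.0801), np.float64(0.0808), np.float64(0.0799), np.float64(0.0781)]
1 [np.float64(0.0842), np.float64(0.0926), np.float64(0.1018), np.float64(0.1093), np.float64(0.117), np.float64(0.1243), None, np.float64(0.0985), np.float64(0.0787)]
2 [np.float64(0.0796), np.float64(0.0808), np.float64(0.081), None, None, None, None, None, np.float64(0.0778)]
```

View pics/lift1.png

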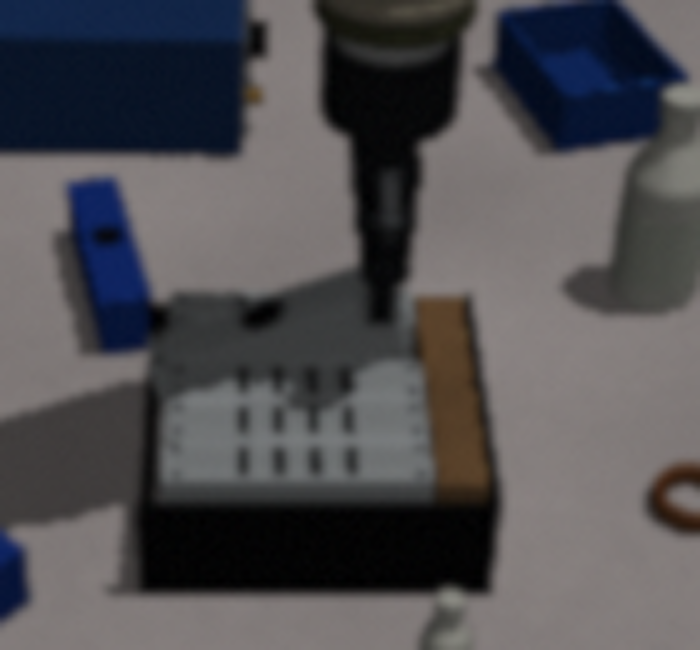

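The module rises with the grip and keeps its 0.4 rad tilt; the neighbours and carton stay level. I'll lift it clear and carry it to the plate.

Call:
{"fn": "step_arm", "kwargs": {"increments": [[0.02,0,0,0.01,0],[0.02,0,0,0.015,0],[0.02,0,0,0.018,0],[0.02,0,0,0.018,0],[0.02,0,0,0.018,0],[0.02,0,0,0.015,0],[0.02,0,0,0.01,0],[0.02,0,0,0,0],[0.02,0,-0.006,0,0],[0.02,0,-0.012,0,0],[0.02,0,-0.018,0,0.016],[0.02,0,-0.02,0,0.016]]}}

```text
clock: 12.2
position: [0.6012, 0.1577, 0.1829]
ee_rot: [0.049, 0.706, -0.049, 0.705]
ft_force: [-0.5, -0.6, -3.7]
grip_width: 0.393
```

Call:
{"fn": "step_arm", "kwargs": {"increments": [[0.02,0,-0.02,0,0.022],[0.02,0,-0.02,0,0.022],[0.02,0,-0.02,0,0.022],[0.02,0,-0.02,0,0.022],[0.02,0,-0.02,0,0.022],[0.02,0,-0.02,0,0.022],[0.02,0,-0.02,0,0.022],[0.02,0,-0.02,0,0.022],[0.02,0,-0.02,0,0.022],[0.02,0,-0.02,0,0.022],[0.02,0,-0.02,0,0.022],[0.02,0,-0.02,0,0.022]]}}

```text
clock: 13.2
position: [0.6007, -0.0833, 0.1832]
ee_rot: [-0.044, 0.706, 0.044, 0.705]
ft_force: [0.9, 0.7, -3.1]
grip_width: 0.393
```

Call:
{"fn": "step_arm", "kwargs": {"increments": [[0.02,0,-0.02,0,0.018],[0.02,0,-0.02,0,0.018],[0.02,0,-0.02,0,0.018],[0.02,0,-0.02,0,0.018],[0.02,0,-0.02,0,0.018],[0.02,0,-0.02,0,0],[0.02,0.003,-0.015,0,0],[0.02,0,-0.008,0,0],[0.02,0,0,0,0],[0.02,0,0,0,0]]}}

```text
clock: 14.03
position: [0.6043, -0.224, 0.1837]
ee_rot: [-0.075, 0.704, 0.076, 0.703]
ft_force: [0.1, 1.2, -3.1]
grip_width: 0.391
```

```bash
cat >> h.py <<'E'
from scipy.spatial.transform import Rotation as R
pc=np.array([.5655,-.244]); pu=np.array([.978,.209]); pv=np.array([-.209,.978])
def plate_view(p):
    W=world(p); d=W[...,:2]-pc; return d@pu,d@pv,W[...,2]
E
cat > chk.py <<'E'
from h import *
o=monitor.get_obs(); M=R.from_quat(o['ee_rot']).as_matrix(); t=o['position']
print('pos',t.round(4),'plate xy',((t[:2]-pc)@pu).round(4),((t[:2]-pc)@pv).round(4),'yang',np.arctan2(M[1,1],M[0,1]).round(3),'ft',o['ft_force'].round(1),'w',round(o['grip_width'],3),o['clock'])
p=camera('side'); X,Y,Z=plate_view(p); c=p['color'].astype(float)
print('profile X:Zmax over |Y|<12mm')
for x in np.arange(-.11,.10,.015):
    m=(abs(X-x)<.005)&(abs(Y)<.012)&(Z<.22); print(int(x*1e3),(np.nanpercentile(Z[m],[10,50,90])*1e3).round() if m.any() else None,end=' ')
print()
E
python3 chk.py; python3 -c "
from h import *
p=camera('side');save(p,'plate1.png',(200,370,300,470),4);tops(p)"
```

```text
pos [ 0.6043 -0.224   0.1837] plate xy 0.0421 0.0114 yang 1.784 ft [ 0.1  1.2 -3.1] w 0.391 14.0333
profile X:Zmax over |Y|<12mm
-110 [-2. -0.  1.] -95 [ -0.  11. 176.] -80 [ 11. 165. 182.] -65 [ 11. 166. 188.] -50 [ 11. 171. 194.] -35 [ 11. 180. 201.] -20 [ 11. 184. 207.] -5 [ 12. 192. 212.] 9 [ 11. 194. 218.] 25 [ 11. 182. 213.] 39 [ 10.  13. 198.] 54 [ 10.  12. 196.] 69 [ 9. 11. 14.] 85 [10. 11. 13.] 99 [-2. -1.  1.] 
-2 [np.float64(0.0802), np.float64(0.0797), np.float64(0.0802), np.float64(0.0806), np.float64(0.0806), np.float64(0.08), np.float64(0.0804), np.float64(0.0805), np.float64(0.0783)]
-1 [np.float64(0.0802), np.float64(0.0806), np.float64(0.0801), np.float64(0.0807), np.float64(0.08), np.float64(0.0807), np.float64(0.0803), np.float64(0.0804), np.float64(0.0782)]
0 [np.float64(0.0804), np.float64(0.0797), np.float64(0.0803), np.float64(0.0804), np.float64(0.0812), np.float64(0.0797), np.float64(0.0801), np.float64(0.0797), np.float64(0.079)]
1 [None, None, None, None, None, None, None, None, np.float64(0.0784)]
2 [np.float64(0.0806), np.float64(0.0806), np.float64(0.0798), np.float64(0.0795), np.float64(0.0803), np.float64(0.0803), np.float64(0.0801), np.float64(0.0803), np.float64(0.0775)]
```

View pics/plate1.png

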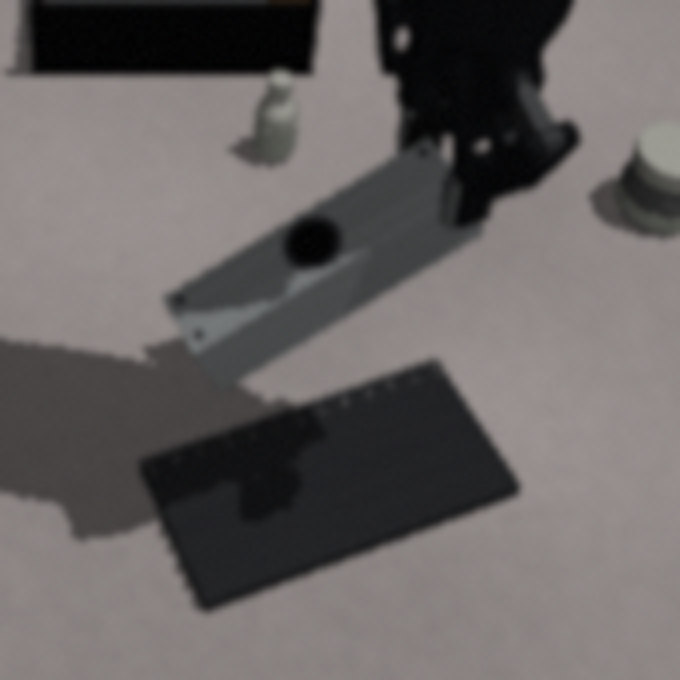

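It's held at about 0.4 rad tilt above the plate, nose toward the robot. The side view shows it aligned with the plate, about 11 mm off sideways by readout. I'll correct that and descend to just above nose contact.

Call:
{"fn": "step_arm", "kwargs": {"increments": [[0.02,0.0012,-0.0055,-0.008,0],[0.02,0.0012,-0.0055,-0.015,0],[0.02,0,0,-0.018,0],[0.02,0,0,-0.018,0],[0.02,0,0,-0.018,0],[0.02,0,0,-0.015,0],[0.02,0,0,-0.012,0],[0.02,0,0,-0.006,0],[0.02,0,0,-0.003,0],[0.02,0,0,0,0],[0.02,0,0,0,0]]}}

```text
clock: 15.05
position: [0.6078, -0.2352, 0.0722]
ee_rot: [-0.076, 0.703, 0.075, 0.703]
ft_force: [0.7, -0.2, -2.2]
grip_width: 0.392
```

```bash
python3 chk.py
```

```text
pos [ 0.6078 -0.2352  0.0722] plate xy 0.0432 -0.0003 yang 1.785 ft [ 0.7 -0.2 -2.2] w 0.392 15.05
profile X:Zmax over |Y|<12mm
-110 [-2. -1.  2.] -95 [-1. 11. 64.] -80 [11. 67. 71.] -65 [73. 76. 77.] -50 [79. 81. 84.] -35 [12. 88. 91.] -20 [11. 94. 96.] -5 [ 11.  99. 102.] 9 [ 11. 105. 108.] 25 [ 11. 112. 197.] 39 [ 11. 117. 120.] 54 [10. 11. 14.] 69 [10. 12. 14.] 85 [10. 11. 14.] 99 [-2. -1.  1.]
```

The nose edge is about 11 mm above the plate at X of about -75 mm, as wanted. I'll lower to contact.

Call:
{"fn": "step_arm", "kwargs": {"increments": [[0.02,0,0,-0.003,0],[0.02,0,0,-0.003,0],[0.02,0,0,-0.003,0],[0.02,0,0,-0.0015,0],[0.02,0,0,0,0]]}}

```text
clock: 15.52
position: [0.6073, -0.235, 0.0607]
ee_rot: [-0.076, 0.703, 0.076, 0.703]
ft_force: [-0.0, -0.3, -2.0]
grip_width: 0.392
```

Call:
{"fn": "step_arm", "kwargs": {"increments": [[0.02,0,0,-0.001,0],[0.02,0,0,-0.001,0],[0.02,0,0,0,0]]}}

```text
clock: 15.77
position: [0.6081, -0.2349, 0.0595]
ee_rot: [-0.076, 0.703, 0.076, 0.704]
ft_force: [0.9, 0.5, 3.4]
grip_width: 0.389
```

Contact (force rose about 6 N). I'll ease the grip so the module can pivot, and follow the arc about the nose edge.

Call:
{"fn": "step_arm", "kwargs": {"increments": [[0.02,0,0,0,0],[0.02,0,0,0,0],[0.02,0.0015,0.0003,-0.002,0],[0.02,0.0015,0.0003,-0.002,0],[0.02,0.0015,0.0003,-0.002,0],[0.02,0.0015,0.0003,-0.002,0],[0.02,0.0015,0.0003,-0.002,0],[0.02,0.0015,0.0003,-0.002,0],[0.02,0,0,0,0]], "force": 25}}

```text
clock: 16.52
position: [0.6161, -0.2334, 0.0463]
ee_rot: [-0.076, 0.703, 0.076, 0.703]
ft_force: [-0.9, 1.0, 4.9]
grip_width: 0.392
```

```bash
python3 chk.py
```

```text
pos [ 0.6161 -0.2334  0.0463] plate xy 0.0517 -0.0002 yang 1.785 ft [-0.9  1.   4.9] w 0.392 16.5167
profile X:Zmax over |Y|<12mm
-110 [-2. -1.  1.] -95 [-1. 10. 13.] -80 [11. 57. 59.] -65 [60. 62. 64.] -50 [64. 66. 68.] -35 [68. 70. 72.] -20 [73. 75. 77.] -5 [75. 79. 80.] 9 [ 81.  83. 209.] 25 [11. 86. 88.] 39 [ 12.  91. 161.] 54 [11. 53. 95.] 69 [10. 12. 13.] 85 [ 9. 11. 13.] 99 [-2. -1.  1.]
```

It pivots as planned (slope now about 0.28). I'll continue.

Call:
{"fn": "step_arm", "kwargs": {"increments": [[0.02,0.0015,0.0003,-0.003,0],[0.02,0.0015,0.0003,-0.003,0],[0.02,0.0015,0.0003,-0.003,0],[0.02,0.0015,0.0003,-0.003,0],[0.02,0.0014,0.0003,-0.003,0],[0.02,0.0013,0.0003,-0.003,0],[0.02,0.0012,0.0003,-0.003,0],[0.02,0.0012,0.0003,-0.003,0],[0.02,0.0011,0.0002,-0.003,0],[0.02,0.001,0.0002,-0.003,0],[0.02,0,0,0,0]]}}

```text
clock: 17.48
position: [0.6296, -0.2301, 0.0162]
ee_rot: [-0.076, 0.703, 0.076, 0.703]
ft_force: [-0.3, 1.4, 3.8]
grip_width: 0.394
```

```bash
python3 chk.py
```

```text
pos [ 0.6296 -0.2301  0.0162] plate xy 0.0656 0.0002 yang 1.785 ft [-0.3  1.4  3.8] w 0.394 17.4833
profile X:Zmax over |Y|<12mm
-110 [-2. -1.  0.] -95 [-1. 10. 12.] -80 [11. 40. 57.] -65 [56. 58. 59.] -50 [57. 58. 60.] -35 [57. 59. 60.] -20 [59. 60. 61.] -5 [60. 61. 62.] 9 [60. 61. 63.] 25 [ 61. 186. 212.] 39 [61. 63. 65.] 54 [ 62.  64. 129.] 69 [62. 64. 65.] 85 [10. 10. 10.] 99 [-2. -1.  0.]
```

Call:
{"fn": "step_arm", "kwargs": {"increments": [[0.02,0.0006,0.0001,-0.002,0],[0.02,0.0006,0.0001,-0.002,0],[0.02,0.0005,0.0001,-0.002,0],[0.02,0,0,-0.0015,0],[0.02,0,0,0,0],[0.02,0,0,0,0]]}}

```text
clock: 18.03
position: [0.6317, -0.2306, 0.0097]
ee_rot: [-0.076, 0.703, 0.075, 0.703]
ft_force: [2.4, -1.2, 3.4]
grip_width: 0.395
```

```bash
python3 chk.py
```

```text
pos [ 0.6317 -0.2306  0.0097] plate xy 0.0675 -0.0007 yang 1.785 ft [ 2.4 -1.2  3.4] w 0.395 18.0333
profile X:Zmax over |Y|<12mm
-110 [-2. -1.  1.] -95 [-1. 10. 12.] -80 [11. 38. 57.] -65 [55. 57. 58.] -50 [55. 57. 58.] -35 [56. 57. 59.] -20 [56. 57. 58.] -5 [56. 58. 59.] 9 [56. 58. 59.] 25 [ 55.  58. 175.] 39 [ 56.  57. 209.] 54 [ 56.  58. 125.] 69 [56. 58. 59.] 85 None 99 [-2. -1.  0.]
```

Flat to about 0.01 rad. One last millimetre, then open and retract.

Call:
{"fn": "step_arm", "kwargs": {"increments": [[0.02,0,0,-0.001,0],[0.02,0,0,-0.0005,0],[0.02,0,0,0,0],[0.04,0,0,0,0],[0.05,0,0,0,0],[0.06,0,0,0,0],[0.06,0,0,0,0],[0.06,0,0,0.005,0],[0.06,0,0,0.01,0],[0.06,0,0,0.02,0],[0.06,0,0,0.03,0],[0.06,0,0,0.03,0]]}}

```text
clock: 19.08
position: [0.6307, -0.2301, 0.1043]
ee_rot: [-0.075, 0.703, 0.076, 0.703]
ft_force: [0.4, -0.1, -0.0]
grip_width: 0.703
```

Call:
{"fn": "step_arm", "kwargs": {"increments": [[0.06,0,0.01,0.03,0],[0.06,0,0.02,0.03,0],[0.06,0,0.03,0.02,0],[0.06,0,0.03,0,0],[0.06,0,0.03,0,0],[0.06,0,0.03,0,0],[0.06,0,0.03,0,0],[0.06,0,0,0,0],[0.06,0,0,0,0]]}}

```text
clock: 19.83
position: [0.6314, -0.0477, 0.1839]
ee_rot: [-0.077, 0.703, 0.077, 0.703]
ft_force: [0.4, -0.4, -0.3]
grip_width: 0.704
```

```bash
python3 chk.py; python3 - <<'E'
from h import *
p=camera('side'); X,Y,Z=plate_view(p); tops(p)
save(p,'end.png',(140,370,290,470),3)
m=(Z>.050)&(Z<.065)&(abs(X)<.12)&(abs(Y)<.06); A=np.c_[X[m],Y[m],np.ones(m.sum())]
print('side tilt',np.linalg.lstsq(A,Z[m],rcond=None)[0],cv2.minAreaRect(np.c_[X[m],Y[m]].astype(np.float32)))
p=camera('top'); X,Y,Z=plate_view(p); m=(Z>.050)&(Z<.065)&(abs(X)<.12)&(abs(Y)<.06)
if m.sum()>50: print('top',m.sum(),cv2.minAreaRect(np.c_[X[m],Y[m]].astype(np.float32)),X[m].mean(),Y[m].mean())
E
```

```text
pos [ 0.6314 -0.0477  0.1839] plate xy 0.1055 0.1782 yang 1.789 ft [ 0.4 -0.4 -0.3] w 0.704 19.8333
profile X:Zmax over |Y|<12mm
-110 [-2. -1.  1.] -95 [-0. 10. 12.] -80 [11. 40. 57.] -65 [55. 57. 58.] -50 [55. 57. 58.] -35 [55. 57. 58.] -20 [55. 57. 59.] -5 [56. 58. 59.] 9 [55. 57. 58.] 25 [56. 57. 58.] 39 [55. 57. 59.] 54 [55. 57. 58.] 69 [56. 57. 59.] 85 [ 9. 12. 13.] 99 [-2. -1.  2.] 
-2 [np.float64(0.0798), np.float64(0.0805), np.float64(0.0803), np.float64(0.0811), np.float64(0.0801), np.float64(0.0797), np.float64(0.0809), np.float64(0.0802), np.float64(0.0781)]
-1 [np.float64(0.0796), np.float64(0.0804), np.float64(0.0799), np.float64(0.0795), np.float64(0.0805), np.float64(0.0796), np.float64(0.08), np.float64(0.0806), np.float64(0.0783)]
0 [np.float64(0.0807), np.float64(0.0798), np.float64(0.08), np.float64(0.0798), np.float64(0.08), np.float64(0.0798), np.float64(0.0802), np.float64(0.0802), np.float64(0.0785)]
1 [None, None, None, None, None, None, None, None, np.float64(0.0782)]
2 [np.float64(0.0797), np.float64(0.0801), np.float64(0.0799), np.float64(0.0794), np.float64(0.0796), np.float64(0.0808), np.float64(0.0803), np.float64(0.0809), np.float64(0.0768)]
side tilt [-0.00045524  0.04411074  0.05652955] ((-0.0067031532526016235, -0.0019948501139879227), (0.15083298087120056, 0.03969140723347664), 0.5018914937973022)
top 785 ((-0.005355164408683777, 0.0011016987264156342), (0.14813180267810822, 0.03809225186705589), 1.3487454652786255) -0.006357792707281075 0.001417853625163075
```

View pics/end.png

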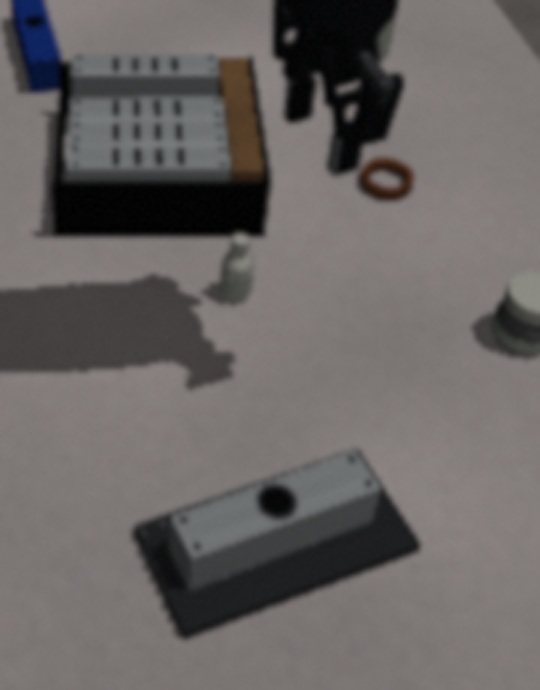

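The module lies flat on the plate, window up at about (277,502) in the crop. It's about 6 mm off lengthwise and 1–2 mm sideways, about 0.02 rad off the plate's length. The other four modules and the carton are in place, and the gripper is clear. I'm handing it in.

```bash
python3 -c "
from h import *
print(ticket.hand_in())"
```

```text
the job is handed in; nothing more can be done
None
```

The windowed module is lying flat on the plate, window up and let go, and the job is handed in at about 20 s on the clock. The hand-in gave no verdict, so what follows is from my own checks.

**What I did:** I pressed the grey windowed module (second from the left) down at its front end until it rocked over the ridge. With the fingers off it, it stayed tipped at about 0.4 rad. I gripped the raised rear end, lifted it out and carried it to the plate. There I set the nose down and let it pivot flat in a light grip before letting go.

**Last checks:**

| Check | Measured | Limit |
|---|---|---|
| Lengthwise offset from plate centre | about -6 mm | 25 mm |
| Sideways offset | -2 to +1 mm | 20 mm |
| Angle to the plate's length | about 0.02 rad | 0.2 rad |
| Tilt along its length | under 0.005 rad | 0.06 rad |

- **Crate:** the other four modules still read 80 mm high and the carton 78 mm, as at the start. I saw no shift in the picture, but I did not measure their sideways positions again.
- **Gripper:** it is clear of everything.

**Checks that failed or disagreed:**
- **Fingertip height:** the real fingertips were 26 to 32 mm above the reported TCP height, depending on the opening. My first press therefore stopped in the air, and I took heights from the camera and contact after that.
- **Force reading:** it showed nothing clear during the press.
- **Sideways tilt:** a plane fit from the side camera gave 0.044 rad across the module. I put that down to side-face pixels in the fit, but I did not confirm it another way.

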